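# Refit the plug of a stopcock

### The arm

A 6-joint arm with a two-finger parallel gripper is mounted at the origin on a cart in front of the work surface, level with it; the furniture and walls round the work are solid. World frame = base frame: x ahead of the robot, y to its left, z up, the work surface at z = 0. Lengths are in m, angles in degrees, forces in N, time in s.
With the tool pointing down it reaches from about 0.375 to 0.9 m from the base axis. Payload 3.1 kg.
Tool frame: the origin (TCP) lies between the finger pads; the fingertips stand 19 mm ahead of it and the grasp point (between the pads) is the TCP; z points along the fingers, x is the direction in which the jaws open and shut, and the axes are right-handed (so a half turn about z gives the same grasp; the last joint's range is limited). The gripper opens to 87 mm and grips with 3 to 60 N. Pads are 19 mm wide; open, the fingers measure 117 mm over their backs; the gripper's body (75 mm by 190 mm) begins 51 mm behind the grasp point.
Start: joints at [64.257, 30.224, 82.088, -0, 67.689, -10.227], TCP at [0.167, 0.602, 0.21] pointing down, gripper open.
Joint ranges: [-176.69, 176.69], [-43.24, 126.21], [12.49, 139.97], [-82, 262], [0, 151.66], [-163.58, 163.58]. Speed limits (degrees/s): [159.86, 159.86, 180, 180, 180, 180].

### API

Orientations are given as a 3x3 rotation matrix whose columns are the frame's x, y, z axes.
In Python, from rig import read_state, capture, camera_info, hand_in, spot_in, silhouettes gives the robot as it stands.
- The arm moves only by the shell command python3 -m jog 'ROWS'. ROWS is text: rows parted by semicolons, each of 7 numbers parted by spaces: the shift along the tool's x, y, z in m, then the turn, a rotation vector about the tool's x, y, z in degrees, then the opening, from 0 (shut) to 1 (fully open). A call has 1 to 8 rows; each row is the pose to reach, as a shift and turn from the pose commanded when the call began, along the tool's axes at that moment; what a row does not reach only later rows make up. A row lasts 1/8 s, in which the tool goes at most 62.5 mm and 10.7 degrees, less where a joint would pass 70% of its speed; a pose out of reach is approached as far as the arm can. A call with a gripper value outside its range is refused whole. The fingers move at their own pace and stop on an object; the grip force is fixed at half the most. Time passes only in rows, so rows that repeat a pose let the fingers close. It gives the time, the measured TCP pose, the force and the opening at its end, in the units of the state.
- read_state(): the state, without advancing time (a new reading comes with each control period).
- capture(name): name is "scene" or "top" or "wrist"; returns (picture, depth): 400x640x3 uint8, red, green, blue; 400x640 float32, m along the optical axis (not along the pixel's ray), 0 where there is no reading.
- camera_info(name): a dict with "vfov" (degrees; the focal length in pixels is half the picture's height over the tangent of half this angle, whatever the lens; pixels are square), "cx", "cy" (the principal point, pixels), "R" (3x3) and "t" (3): a world point X has camera coordinates R X + t; the wrist camera has in their place "tool_from_camera" (4x4, takes a point from camera to tool coordinates, whose origin is the TCP and whose axes are the tool frame's). Camera axes: x right, y down, z forward; pixel columns grow to the right and rows downward; lengths in m; the calibration is good to about 2 mm. A picture is of the moment at which its call begins: read the wrist's pose just before it. camera_info takes no time and is no camera call.
- hand_in(): hands the job in, once; it reports no verdict.
Trained networks look in the newest picture that a camera, given by its name, has taken for a name from the list of things; names that differ only in an ending like _2 or _b are one class to them, and where a whole thing is asked for, a point or a joint stands for the part that bears it (a point fixed in the world has none). Each returns a list of dicts, best first, with "score" (0 to 1); they miss things now and then, are a little off and sometimes report something else, mostly with a low value. They report only what shows in the picture. A call takes as long as a camera call. They do not tell look-alikes from the thing itself.
- spot_in(label, camera): "centre" ([x, y, z] in m, in world coordinates, good to about 4 mm: the middle of the surface that is visible of it).
- silhouettes(label, camera): "region" (400x640 bool, what is visible of it).
The state is a dict: "time_s": time; "joint_positions": joint angles; "qvel": joint speeds; "tau": joint torques, N m; "position": TCP position; "tcp_rot": TCP orientation; "force": force on the tool from outside, world axes, zero at the start; "moment": the same for the moment, N m; "opening": opening from 0.0 (shut) to 1.0 (fully open).
Only numpy, scipy, OpenCV 4.12 (cv2) and the standard library are available. Lean on these libraries where they do the work, as an engineer would, in place of code of your own. Each camera call takes 0.05 s, during which the arm holds its last target.

### The job

Refit the stopcock: take the white plug out of the vial block and stand it in the bore of the stopcock body with its handle bar crosswise to the two hose arms. Then press it down firmly, but never with more than 24 N, and turn it under that pressure until the bar lies in line with the hose arms, so that it is wedged tight in its taper and stays so when you let go. Leave the vials and the dropper bottle where they are.

Things in the scene. Friction and masses are not known exactly. Their poses are not given: they have to be found in the camera images.
- stopcock: Grey stopcock body fixed to the bench: steel foot plate 110 x 76 x 12 mm, on it an upright barrel 39 mm in diameter, its top 72 mm above the bench. Two level ribbed hose arms (13 mm thick, axis 38 mm up) reach 57 mm either side of the barrel axis. Origin: centre of the underside, below the barrel axis; z up, x along the hose arms.
- mouth (a point): Centre of the barrel's open mouth, 72 mm above the bench. The bore is 25 mm wide here and narrows downward, lined with eight stiff sprung jaws. The plug drops in freely until the jaws touch it: its small end is then 27 to 37 mm below this point, another depth at each start, hidden from outside. Pushing further wedges it in like a friction peg.
- plug: White plastic stopcock plug, 81 mm tall, about 50 g, upright in one well of the vial block. Origin: centre of its small lower end, z up its axis. Cone up to 29 mm (14 mm across below, 22 mm at its top), neck 11 mm across up to 54 mm, then a flat handle bar 46 mm long (plug's x), 14 mm thick (its y), from 54 to 81 mm. Grip the bar across its 14 mm.
- handle (a point): Middle of the handle bar, 67.5 mm above the plug's small end. Pushed straight down the plug sticks early, not tight even at 24 N; while it turns, the same push drives it deeper (about 3 N per mm). 16 to 20 N during a turn of 60 degrees or some working to and fro makes it tight, 4 to 8 mm past first touch. Keep pressing until the turning has stopped, or it springs back; ease off, then open gently.
- vial_block: Clear teal block fixed to the bench, 60 mm (its x) by 98 mm (its y) by 26 mm tall, with two open wells 26 x 27 mm, their centres 22.5 mm either side of the middle along y, floor 6 mm up. Origin: centre of the underside. The plug stands in one well with its bar roughly along the block's y, a vial in the other.
- vial: Closed vial with a grey cap, 22 mm in diameter, 51 mm tall, standing in the other well of the vial block. Bystander. Origin: centre of its underside.
- dropper_bottle: Dropper bottle, 22 mm in diameter, 77 mm tall, standing on the bench beside the stopcock. Bystander. Origin: centre of its underside.
- open_vial: Small vial without cap, 22 mm in diameter, 45 mm tall, standing on the bench beside the vial block. Bystander. Origin: centre of its underside.
- jaw0 (a joint): How far the plug has spread one of the jaws in the bore, outward along the stopcock's +x (m; 0 with an empty bore). Each jaw has a spring of 24 N per mm; the plug is tight when, after letting go, the jaws stay at 0.00028 or more. Too small to see, and the reading is noisy (about 0.0004).
- jaw2 (a joint): The same for the jaw on the stopcock's +y side.
- jaw4 (a joint): The same for the jaw on the stopcock's -x side.
- jaw6 (a joint): The same for the jaw on the stopcock's -y side.
- seat (a joint): How far the ring of jaws inside the bore is being pressed down on its spring (m; 0 unloaded, 15 N per mm, so 0.0016 at 24 N, which must not be passed). Too small to see, and the reading is noisy.
There are look-alikes about, which are no part of the job. Leave any purple or yellow look-alike of the plug alone. Several things look just like the stopcock: the one meant starts farthest to the robot's left.

How it is judged (in metres and radians):
On the way:
1. the plug stands upright in the stopcock's bore, small end at least 20 mm below the mouth, its bar at least 40 degrees off the line of the hose arms (z of plug in the frame of stopcock below 0.052 m and horizontal distance between plug and mouth below 0.006 m and angle between the x axis of plug and the x axis of stopcock, either way round above 0.7 rad), for 0.2 s.
At the end, for the whole second after the job is handed in: The plug is upright (within 4.5 degrees) and at rest in the stopcock's bore, on its axis within 4 mm, its handle bar in line with the hose arms within 10 degrees, wedged so tight after release that it keeps the jaws spread by at least 0.28 mm (value of joint each of jaw0, jaw2, jaw4, jaw6 above 0.00028 m and angle between the x axis of plug and the x axis of stopcock, either way round below 0.17 rad and angle between plug's own z axis and vertical below 0.08 rad and horizontal distance between plug and mouth below 0.004 m and linear speed of plug below 0.03 m/s); the robot touches nothing.
It fails at once if the plug is pushed down on the stopcock's jaws with more than 24 N (value of joint seat above 0.0016 m).
It fails at once if the vial in the block is moved by more than 15 mm (distance of vial from where it was at the start of the episode above 0.015 m).
It fails at once if the dropper bottle is moved by more than 15 mm (distance of dropper_bottle from where it was at the start of the episode above 0.015 m).
It fails at once if the open vial is moved by more than 15 mm (distance of open_vial from where it was at the start of the episode above 0.015 m).
It also fails if it takes over 72 s, if anything falls off the work surface, if the arm or the gripper's body presses on something with over 40 N, if the wrist force passes 120 N, or if a joint passes its speed limit or range.

## Working session

There is one attempt and no reset: what is moved stays moved. The work goes in short steps, Python scripts to look and compute and a shell command to move; the robot and the scene stay as the last step left them, time stands still between calls to the robot, and variables do not carry over. Pictures are saved under pics/ and viewed, and the job is handed in when it is done.

```bash
mkdir -p pics; ls; python3 - <<'E'
from rig import *
import cv2, numpy as np
s=read_state(); print({k:np.round(v,3).tolist() for k,v in s.items()})
for n in ("scene","top","wrist"):
    p,d=capture(n); cv2.imwrite(f"pics/{n}0.png",p[:,:,::-1]); np.save(f"pics/{n}0.npy",d)
    print(n,camera_info(n))
    for l in ("stopcock","plug","vial_block","dropper_bottle","open_vial","vial"):
        try:
            for r in spot_in(l,n): print(l,round(r["score"],2),np.round(r["centre"],3))
        except Exception as e: print(l,e)
print(read_state()["time_s"])
E
```

```text
pics
{'time_s': 0.0, 'joint_positions': [64.257, 30.279, 82.157, 0.001, 67.689, -10.225], 'qvel': [0.004, 0.012, 0.102, -0.039, -0.09, 0.012], 'tau': [-0.0, -44.004, -17.66, 0.063, 0.058, -0.0], 'position': [0.167, 0.602, 0.209], 'tcp_rot': [[0.268, 0.964, -0.001], [0.964, -0.268, -0.002], [-0.002, -0.0, -1.0]], 'force': [-0.511, -0.514, 0.42], 'moment': [-0.041, -0.019, 0.044], 'opening': 1.0}
scene {'vfov': 50.98211350542874, 'cx': 320.35856621570775, 'cy': 201.11672047458163, 'R': array([[ 0.68693124, -0.72668553,  0.00732179],
       [-0.5156658 , -0.49450532, -0.69968083],
       [ 0.5120686 ,  0.47685703, -0.71441803]]), 't': array([-0.34264468,  0.29721273,  0.69261133])}
stopcock 0.94 [ 0.494 -0.144  0.013]
stopcock 0.93 [ 0.654 -0.222  0.012]
stopcock 0.66 [ 0.377 -0.289  0.008]
plug 0.78 [0.383 0.209 0.065]
plug 0.65 [0.457 0.143 0.07 ]
plug 0.55 [0.336 0.071 0.066]
plug 0.55 [0.446 0.106 0.026]
vial_block 0.93 [0.448 0.105 0.026]
dropper_bottle 0.49 [ 0.425 -0.067  0.038]
open_vial 0.74 [ 0.495 -0.14   0.011]
open_vial 0.42 [ 0.428 -0.065  0.038]
vial 0.59 [0.456 0.095 0.0
[... 322 characters left out ...]
stopcock 0.91 [ 0.655 -0.208  0.006]
stopcock 0.81 [ 0.506 -0.13   0.014]
stopcock 0.71 [ 0.387 -0.28   0.013]
plug 0.68 [0.386 0.214 0.078]
plug 0.44 [0.335 0.071 0.083]
vial_block 0.6 [0.45  0.116 0.026]
dropper_bottle 0.6 [ 0.43  -0.063  0.043]
wrist {'vfov': 66.04277641055323, 'cx': 313.78952897338917, 'cy': 200.29245831315282, 'tool_from_camera': array([[ 9.99999778e-01, -6.42098178e-04,  1.80189215e-04,
        -8.49710148e-04],
       [ 5.72200804e-04,  9.64870006e-01,  2.62727130e-01,
        -7.26825175e-02],
       [-3.42555780e-04, -2.62726968e-01,  9.64870158e-01,
        -1.74482816e-01],
       [ 0.00000000e+00,  0.00000000e+00,  0.00000000e+00,
         1.00000000e+00]])}
1.05
```

View pics/scene0.png

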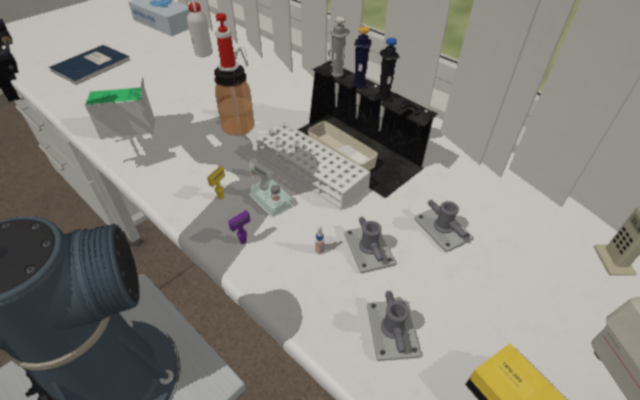

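View pics/top0.png

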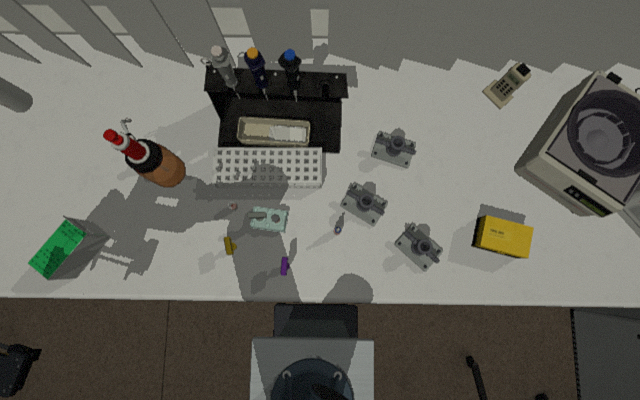

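The top view shows three stopcocks, at (364,203), (394,148) and (420,245). The one at (364,203) has the largest y (about -0.13), so it is farthest left and is the target. I'll confirm it in enlarged crops.

```bash
cat > h.py <<'E'
import numpy as np, cv2
from rig import *
def K(n):
    c=camera_info(n); f=200/np.tan(np.radians(c["vfov"]/2)); return c,f
def cloud(n,d,st=None):
    c,f=K(n); v,u=np.mgrid[0:400,0:640]
    P=np.stack([(u-c["cx"])/f*d,(v-c["cy"])/f*d,d],-1)
    if n=="wrist":
        T=c["tool_from_camera"]; P=P@T[:3,:3].T+T[:3,3]
        return P@np.array(st["tcp_rot"]).T+np.array(st["position"])
    return (P-c["t"])@c["R"]
def crop(p,x,y,w,h,k,name): cv2.imwrite(name,cv2.resize(p[y:y+h,x:x+w],None,fx=k,fy=k,interpolation=cv2.INTER_CUBIC))
E
python3 - <<'E'
from h import *
a=cv2.imread("pics/scene0.png"); b=cv2.imread("pics/top0.png")
A=cv2.resize(a[150:280,190:440],None,fx=3.2,fy=3.2,interpolation=2)[:,:800]
cv2.imwrite("pics/cA.png",A[:416])
crop(b,215,180,200,90,4,"pics/cB.png")
for n in("scene","top"):
    d=np.load(f"pics/{n}0.npy"); P=cloud(n,d)
    m=(abs(P[...,0]-.5)<.08)&(abs(P[...,1]+.13)<.08)&(abs(P[...,2]-.072)<.006)
    print(n,"barrel top",m.sum(),P[m].mean(0),P[m].min(0),P[m].max(0))
    m=(P[...,0]>.38)&(P[...,0]<.56)&(abs(P[...,1]-.13)<.06)&(P[...,2]>.06)
    print(n,"plug bar",m.sum(),P[m].mean(0) if m.any() else 0)
    np.set_printoptions(suppress=True,precision=4)
    print(P[m][:40])
E
```

```text
scene barrel top 201 [ 0.497117   -0.12747235  0.07076567] [ 0.42671336 -0.15300742  0.06619976] [ 0.5239266  -0.05907208  0.07715914]
scene plug bar 209 [0.4594645  0.14151947 0.07901129]
[[0.4648 0.1655 0.0882]
 [0.4681 0.1663 0.0857]
 [0.4591 0.1656 0.0887]
 [0.4613 0.1648 0.0878]
 [0.4627 0.1631 0.0879]
 [0.4644 0.1616 0.0878]
 [0.4666 0.1609 0.0869]
 [0.4564 0.1662 0.087 ]
 [0.4577 0.1642 0.0874]
 [0.4576 0.1602 0.0899]
 [0.4604 0.1603 0.0881]
 [0.4627 0.1598 0.0869]
 [0.4651 0.1593 0.0858]
 [0.4659 0.1567 0.0868]
 [0.4667 0.1541 0.0879]
 [0.4541 0.1634 0.0872]
 [0.4575 0.1606 0.0868]
 [0.4582 0.1579 0.0879]
 [0.4609 0.1578 0.0863]
 [0.4615 0.1548 0.0878]
 [0.4635 0.1538 0.0871]
 [0.4651 0.1523 0.087 ]
 [0.4667 0.1507 0.0869]
 [0.4683 0.1493 0.0868]
 [0.4538 0.1635 0.0844]
 [0.4551 0.1615 0.0847]
 [0.4558 0.1588 0.0859]
 [0.458  0.1581 0.085 ]
 [0.4575 0.1536 0.088 ]
 [0.4599 0.1532 0.0867]
 [0.4609 0.1508 0.0875]
 [0.4638 0.1509 0.0857]
 [0.4648 0.1487 0.0864]
 [0.4666 0.1474 0.086 ]
 [0.4691 0.147  0.0848]
 [0.4544 0.165  0.0801]
 [0.454  0.1606 0.083 ]
 [0.4547 0.1577 0.0843]
[... 447 characters left out ...]
75]
 [0.4694 0.1313 0.0851]
 [0.4693 0.1286 0.0866]
 [0.4695 0.1262 0.0854]
 [0.4699 0.1241 0.0828]
 [0.4662 0.1664 0.0857]
 [0.4661 0.1636 0.0873]
 [0.4663 0.1614 0.0858]
 [0.4663 0.1588 0.0863]
 [0.4658 0.1555 0.0902]
 [0.4659 0.153  0.0902]
 [0.4663 0.1511 0.087 ]
 [0.4663 0.1484 0.0878]
 [0.4664 0.146  0.0871]
 [0.4665 0.1436 0.0864]
 [0.4666 0.1412 0.086 ]
 [0.4665 0.1385 0.0868]
 [0.4665 0.1359 0.0872]
 [0.4668 0.1337 0.0857]
 [0.4668 0.1311 0.0858]
 [0.4668 0.1286 0.0859]
 [0.4667 0.1259 0.0872]
 [0.4669 0.1235 0.0862]
 [0.4695 0.124  0.0654]
 [0.4637 0.1664 0.0855]
 [0.4634 0.1632 0.0888]
 [0.4638 0.1614 0.0853]
 [0.4637 0.1586 0.0864]
 [0.4635 0.1557 0.0885]
 [0.4638 0.1536 0.0861]]
```

View pics/cA.png

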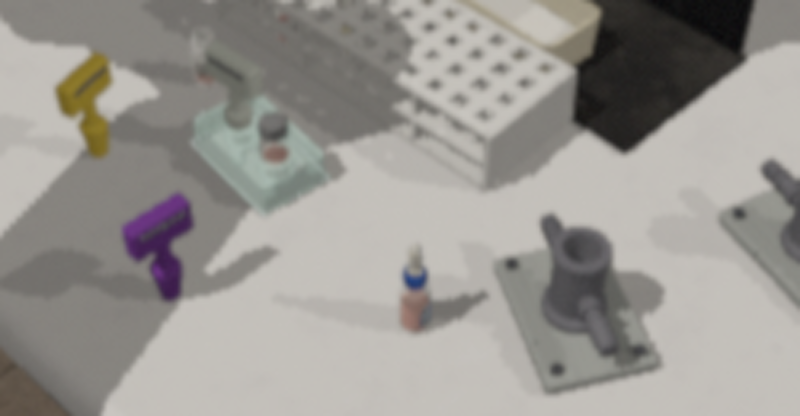

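View pics/cB.png

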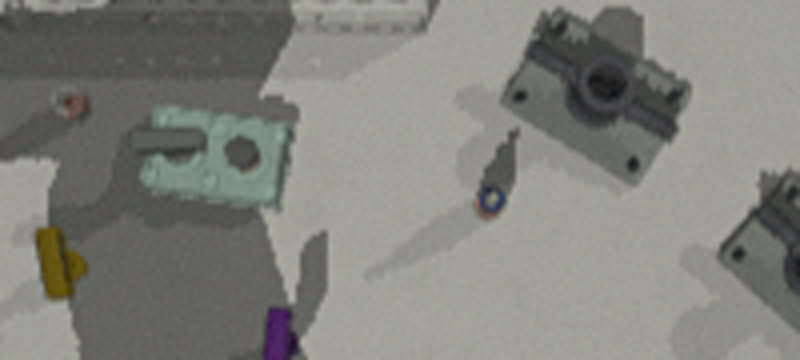

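The crops confirm both objects. The white plug is in the left well, with its bar near (170,140) in the top crop. The target stopcock is at (600,85) in the same crop, with the dropper bottle beside it at (490,200). Next I'll measure poses and check clearance for the approach.

```bash
cat >> h.py <<'E'
np.set_printoptions(suppress=True,precision=4)
def bar(P,c,zlo,zhi,r=.032):
    m=(np.hypot(P[...,0]-c[0],P[...,1]-c[1])<r)&(P[...,2]>zlo)&(P[...,2]<zhi)
    q=P[m][:,:2].astype(np.float32)
    if len(q)<10: return None
    (cx,cy),(w,h),a=cv2.minAreaRect(q)
    U=np.linalg.svd(q-q.mean(0),full_matrices=False)[2][0]
    return len(q),q.mean(0),(cx,cy),(w,h,a),np.degrees(np.arctan2(U[1],U[0]))%180
def ring(P,c,zlo=.067,zhi=.077):
    for _ in range(3):
        m=(np.hypot(P[...,0]-c[0],P[...,1]-c[1])<.026)&(P[...,2]>zlo)&(P[...,2]<zhi)
        q=P[m][:,:2]; A=np.c_[2*q,np.ones(len(q))]; b=(q**2).sum(1)
        s=np.linalg.lstsq(A,b,rcond=None)[0]; c2=s[:2]
        mm=cv2.minEnclosingCircle(q.astype(np.float32))
        c=np.array(mm[0])
    return len(q),q.mean(0),mm,c2
def arms(P,c):
    r=np.hypot(P[...,0]-c[0],P[...,1]-c[1])
    m=(r>.026)&(r<.062)&(P[...,2]>.034)&(P[...,2]<.055)
    q=P[m][:,:2]; U=np.linalg.svd(q-q.mean(0),full_matrices=False)[2][0]
    return len(q),q.mean(0),np.degrees(np.arctan2(U[1],U[0]))%180
E
python3 - <<'E'
from h import *
for n in("scene","top"):
    P=cloud(n,np.load(f"pics/{n}0.npy"))
    print(n,bar(P,(.461,.145),.083,.095),"\n",ring(P,(.5,-.13)),"\n",arms(P,(.5,-.13)))
    for x in np.arange(.2,.75,.05):
        print(round(x,2),[ (round(float(P[(abs(P[...,0]-x)<.025)&(abs(P[...,1]-y)<.025)][:,2].max()),2) if ((abs(P[...,0]-x)<.025)&(abs(P[...,1]-y)<.025)).any() else None) for y in np.arange(.7,-.25,-.05)])
E
```

```text
scene (95, array([0.461 , 0.1448], dtype=float32), (0.46175307035446167, 0.1449148952960968), (0.01486490573734045, 0.04300941899418831, 2.835982084274292), np.float32(93.64453)) 
 (173, array([ 0.5045, -0.134 ]), ((0.5046212673187256, -0.13430824875831604), 0.019965147599577904), array([ 0.5044, -0.1344])) 
 (167, array([ 0.4961, -0.1472]), np.float64(59.63297809035521))
0.2 [0.33, 0.34, 0.33, 0.34, 0.34, None, None, None, None, None, None, None, -0.74, None, None, None, None, None, None]
0.25 [0.33, 0.0, 0.0, 0.0, 0.0, 0.0, 0.0, 0.0, 0.0, 0.0, 0.0, 0.0, 0.0, 0.0, 0.0, 0.0, 0.0, 0.0, 0.0]
0.3 [0.0, 0.11, 0.11, 0.0, 0.0, 0.0, 0.0, 0.0, 0.0, 0.0, 0.0, 0.0, 0.08, 0.08, 0.0, 0.0, 0.0, 0.0, 0.0]
0.35 [0.11, 0.11, 0.11, 0.08, 0.0, 0.0, 0.0, 0.0, 0.0, 0.0, 0.08, 0.0, 0.08, 0.08, 0.0, 0.0, 0.0, 0.0, 0.0]
0.4 [-0.74, 0.11, 0.11, 0.15, 0.0, 0.0, 0.0, 0.0, 0.0, 0.08, 0.08, 0.0, 0.0, 0.0, 0.0, 0.06, 0.0, 0.0, 0.01]
0.45 [-0.74, 0.0, 0.15, 0.15, 0.0, 0.0, 0.0, 0.0, 0.0, 0.0, 0.0, 0.09, 0.09, 0.01, 0.0, 0.08, 0.01, 0.04, 0.04]
0.5 [0.0, 0.0, 0.0, 0.0, 0.0, 0.0, 0.0, 0.0, 0.0, 0.04, 0.05, 0.03, 0.
[... 1402 characters left out ...]
06, 0.0, 0.0, 0.02]
0.45 [0.0, 0.0, 0.15, 0.15, 0.01, 0.0, 0.0, 0.01, 0.0, 0.01, 0.01, 0.09, 0.09, 0.0, 0.01, 0.08, 0.01, 0.04, 0.04]
0.5 [0.0, 0.01, 0.01, 0.0, 0.01, 0.01, 0.01, 0.01, 0.0, 0.05, 0.05, 0.03, 0.03, 0.01, 0.0, 0.02, 0.08, 0.08, 0.05]
0.55 [0.0, 0.0, 0.01, 0.0, 0.0, 0.19, 0.28, 0.18, 0.0, 0.06, 0.08, 0.06, 0.06, 0.06, 0.06, 0.0, 0.05, 0.01, 0.0]
0.6 [0.0, 0.0, 0.0, 0.0, 0.0, 0.2, 0.32, 0.18, 0.0, 0.07, 0.06, 0.09, 0.06, 0.06, 0.06, 0.0, 0.0, 0.01, 0.01]
0.65 [0.01, 0.01, 0.01, 0.0, None, 0.21, 0.2, 0.01, 0.01, 0.06, 0.06, 0.06, 0.06, 0.06, 0.06, 0.01, 0.01, 0.05, 0.08]
0.7 [0.0, 0.0, 0.0, 0.0, 0.0, 0.17, 0.0, 0.0, 0.01, 0.01, 0.05, 0.02, 0.03, 0.04, 0.05, 0.01, 0.0, 0.04, 0.08]
```

Both cameras agree. The bar centre is at (0.462, 0.145) at 94°, the mouth is at (0.505, -0.134) and the arms lie at 59.4°. The way is clear, so I'll move above the plug.

```bash
python3 -m jog '-0.045 0.05 0 0 0 9 1;-0.09 0.1 0 0 0 18 1;-0.135 0.15 0 0 0 27 1;-0.18 0.2 0 0 0 36 1;-0.22 0.25 0 0 0 45 1;-0.265 0.3 0 0 0 54 1;-0.31 0.35 0 0 0 62 1;-0.35 0.395 0 0 0 70.3 1'; python3 - <<'E'
from h import *
s=read_state();p,d=capture("wrist");cv2.imwrite("pics/w1.png",p[:,:,::-1])
P=cloud("wrist",d,s);print(s["position"],np.array(s["tcp_rot"]))
print(bar(P,(.461,.145),.083,.095))
E
```

```text
time_s: 2.05
position: [0.4403, 0.1809, 0.2107]
tcp_rot: [[0.998, 0.068, 0.001], [0.068, -0.998, 0.0], [0.001, -0.0, -1.0]]
force: [0.4, -0.1, -0.5]
opening: 0.999
[0.4403 0.1809 0.2107] [[ 0.9977  0.0681  0.0012]
 [ 0.0681 -0.9977  0.0004]
 [ 0.0013 -0.0003 -1.    ]]
(603, array([0.4626, 0.1475], dtype=float32), (0.4630705416202545, 0.14652013778686523), (0.015554062090814114, 0.04542664811015129, 4.548177242279053), np.float32(94.14894))
```

View pics/w1.png

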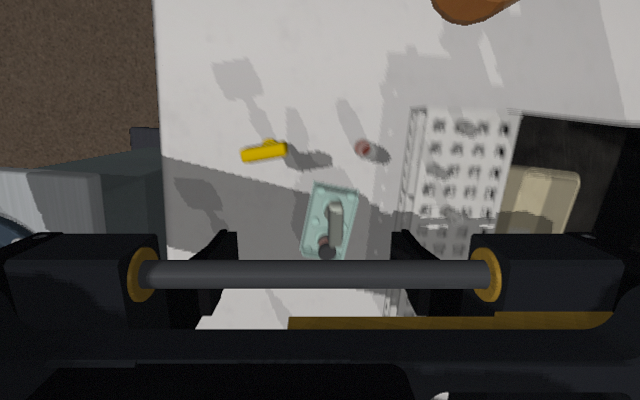

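The wrist view shows the plug at (335,220), the yellow look-alike at (262,150) and the open vial at (370,150). It measures the bar at (0.463, 0.146), 94.1°, which agrees with the other cameras. Descending.

```bash
python3 -m jog '0.0075 0.014 0 0 0 0 1;0.0075 0.014 0.03 0 0 0 1;0.0075 0.014 0.06 0 0 0 1;0.0075 0.014 0.09 0 0 0 1;0.0075 0.014 0.115 0 0 0 1;0.0075 0.014 0.137 0 0 0 1;0.0075 0.014 0.137 0 0 0 1;0.0075 0.014 0.137 0 0 0 1'; python3 - <<'E'
from h import *
s=read_state();print(s["position"],np.array(s["tcp_rot"])[:,0])
p,d=capture("scene");crop(p[:,:,::-1],200,130,160,110,5,"pics/s1.png")
E
```

```text
time_s: 3.1
position: [0.4477, 0.17, 0.0739]
tcp_rot: [[0.997, 0.075, 0.001], [0.075, -0.997, 0.0], [0.001, -0.0, -1.0]]
force: [0.5, -0.2, 1.1]
opening: 1.001
[0.4477 0.17   0.0739] [0.9972 0.0747 0.0007]
```

View pics/s1.png

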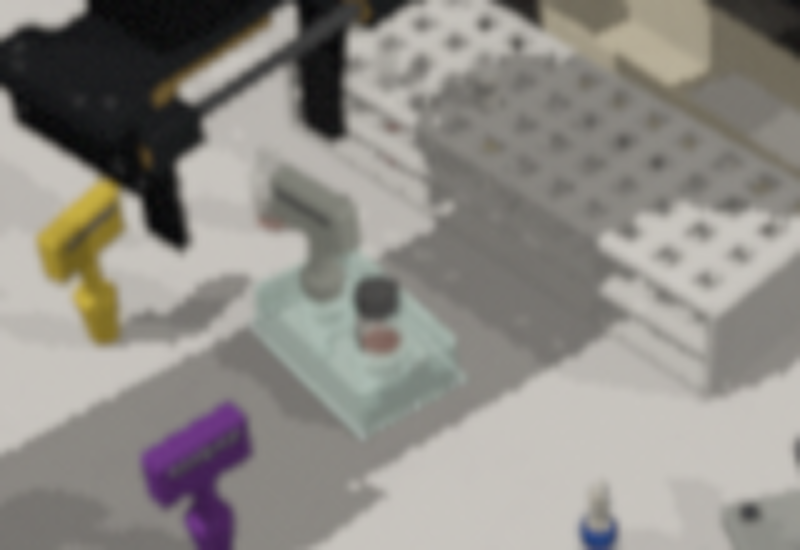

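The arm stopped about 25 mm short in y because of the row limit, but nothing was touched: the yellow plug at (80,230) in the crop is clear of the finger. I'll slide along to the bar and close.

```bash
python3 -m jog '0.013 0.01 0 0 0 0 1;0.013 0.0255 0 0 0 0 1;0.013 0.0255 0 0 0 0 1'; python3 - <<'E'
from h import *
s=read_state();print(s["position"],np.array(s["tcp_rot"])[:,0])
p,d=capture("scene");crop(p[:,:,::-1],200,130,160,110,5,"pics/s2.png")
E
```

```text
time_s: 3.52
position: [0.4628, 0.1433, 0.0736]
tcp_rot: [[0.998, 0.071, 0.0], [0.071, -0.998, -0.0], [0.0, 0.0, -1.0]]
force: [-0.8, -0.2, -0.4]
opening: 1.003
[0.4628 0.1433 0.0736] [0.9975 0.0705 0.0002]
```

View pics/s2.png

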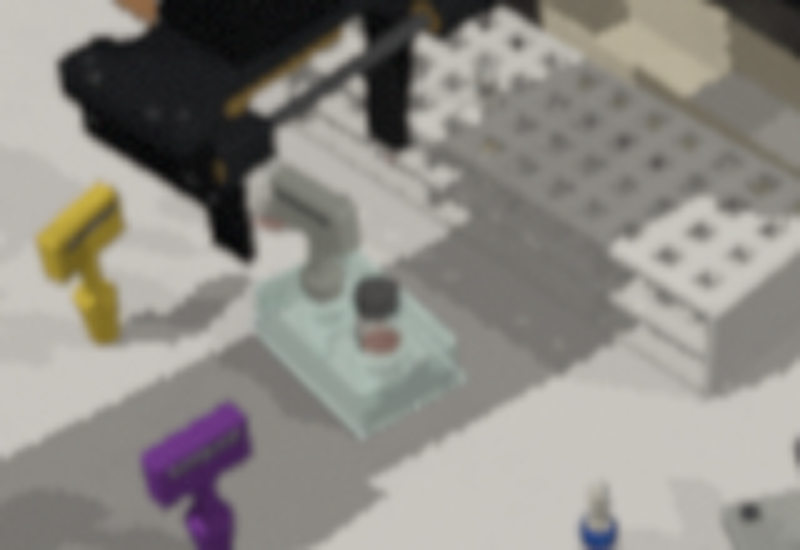

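```bash
python3 -m jog '0 -0.0018 0 0 0 0 1;0 -0.0018 0 0 0 0 0;0 -0.0018 0 0 0 0 0;0 -0.0018 0 0 0 0 0;0 -0.0018 0 0 0 0 0;0 -0.0018 0 0 0 0 0;0 -0.0018 0 0 0 0 0;0 -0.0018 0 0 0 0 0'; python3 - <<'E'
from h import *
s=read_state();print(s["position"],np.array(s["tcp_rot"])[:,0],s["opening"],s["force"],s["moment"])
E
```

```text
time_s: 4.58
position: [0.4623, 0.1466, 0.0734]
tcp_rot: [[0.997, 0.073, 0.0], [0.073, -0.997, -0.0], [0.0, 0.0, -1.0]]
force: [-0.1, 0.3, 0.6]
opening: 0.286
[0.4623 0.1466 0.0734] [0.9973 0.0729 0.    ] 0.2856004301316044 [-0.1156  0.2995  0.5797] [-0.0979  0.056   0.0545]
```

Still closing. I'll continue, then lift.

```bash
python3 -m jog '0 0 0 0 0 0 0;0 0 0 0 0 0 0;0 0 0 0 0 0 0;0 0 0 0 0 0 0'; python3 -m jog '0 0 -0.03 0 0 0 0;0 0 -0.06 0 0 0 0;0 0 -0.09 0 0 0 0;0 0 -0.12 0 0 0 0;0 0 -0.12 0 0 0 0'; python3 - <<'E'
from h import *
s=read_state();print(s["position"],np.array(s["tcp_rot"]),s["opening"],s["force"],s["moment"])
p,d=capture("scene");crop(p[:,:,::-1],180,70,200,140,4,"pics/s3.png")
P=cloud("scene",d);q=P[(np.hypot(P[...,0]-s["position"][0],P[...,1]-s["position"][1])<.03)]
E
```

```text
time_s: 5.08
position: [0.4623, 0.1466, 0.0734]
tcp_rot: [[0.997, 0.073, 0.0], [0.073, -0.997, -0.0], [0.0, 0.0, -1.0]]
force: [0.3, 0.1, 0.4]
opening: 0.143
time_s: 5.7
position: [0.4638, 0.1468, 0.1953]
tcp_rot: [[0.997, 0.073, 0.005], [0.073, -0.997, 0.0], [0.005, -0.0, -1.0]]
force: [-0.2, -0.1, 0.0]
opening: 0.147
[0.4638 0.1468 0.1953] [[ 0.9973  0.0731  0.0052]
 [ 0.0731 -0.9973  0.0004]
 [ 0.0053 -0.     -1.    ]] 0.1466032088200948 [-0.1896 -0.115   0.0402] [-0.11   -0.005   0.0773]
```

View pics/s3.png

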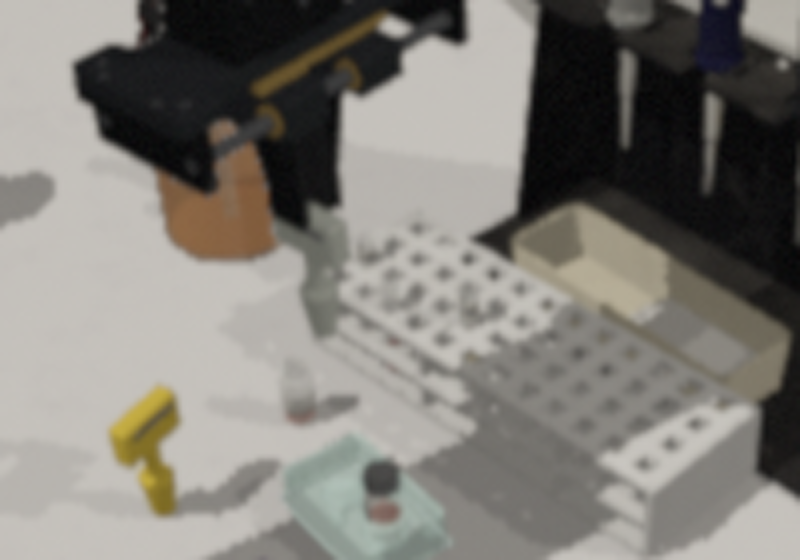

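The plug is lifted (at (325,280) in the crop) and the well is empty. Next I'll carry it over the stopcock and turn the bar crosswise.

```bash
python3 -m jog '0.003 0.047 0 0 0 -8.5 0;0.007 0.094 0 0 0 -17 0;0.01 0.141 0 0 0 -25.5 0;0.014 0.188 0 0 0 -34 0;0.017 0.235 0 0 0 -42.5 0;0.0204 0.283 0 0 0 -51 0;0.0204 0.283 0 0 0 -51 0;0.0204 0.283 0 0 0 -51 0'; python3 - <<'E'
from h import *
s=read_state();print(s["position"],np.array(s["tcp_rot"]),s["opening"],s["force"],s["moment"],s["joint_positions"])
for n in("scene","top"):
    p,d=capture(n);np.save(f"pics/{n}2.npy",d);cv2.imwrite(f"pics/{n}2.png",p[:,:,::-1]);P=cloud(n,d)
    for lo,hi in ((.125,.14),(.14,.155),(.125,.16)):
        m=(np.hypot(P[...,0]-s["position"][0],P[...,1]-s["position"][1])<.03)&(P[...,2]>lo)&(P[...,2]<hi)
        print(n,lo,m.sum(),P[m].mean(0),P[m].min(0),P[m].max(0))
crop(cv2.imread("pics/scene2.png"),290,130,180,135,4,"pics/s4.png")
E
```

```text
time_s: 6.75
position: [0.5019, -0.1334, 0.1919]
tcp_rot: [[0.572, 0.82, -0.003], [0.82, -0.572, 0.002], [-0.0, -0.004, -1.0]]
force: [0.1, 0.7, 0.1]
opening: 0.144
[ 0.5019 -0.1334  0.1919] [[ 0.5723  0.8201 -0.0034]
 [ 0.8201 -0.5723  0.0022]
 [-0.0001 -0.004  -1.    ]] 0.14433495659757484 [0.1351 0.6599 0.0679] [0.0433 0.0572 0.004 ] [-27.243   23.6374  98.1504   0.0267  58.4418 -82.3485]
scene 0.125 35 [ 0.4962 -0.1353  0.133 ] [ 0.4925 -0.1408  0.1256] [ 0.5041 -0.1281  0.14  ]
scene 0.14 54 [ 0.4953 -0.1377  0.1492] [ 0.4898 -0.1431  0.141 ] [ 0.5074 -0.1284  0.155 ]
scene 0.125 133 [ 0.4963 -0.1357  0.1474] [ 0.4898 -0.1431  0.1256] [ 0.5098 -0.1232  0.16  ]<stdin>:7: RuntimeWarning: Mean of empty slice.
  ret = um.true_divide(
Traceback (most recent call last):
ValueError: zero-size array to reduction operation minimum which has no identity
```

```bash
cat >> h.py <<'E'
from scipy.optimize import least_squares
def axis(P,tcp,zb,hi=.027):
    m=(np.hypot(P[...,0]-tcp[0],P[...,1]-tcp[1])<.03)&(P[...,2]>zb+.003)&(P[...,2]<zb+hi)
    q=P[m]; r=.007+(q[:,2]-zb)*.004/.029
    f=lambda c:np.hypot(q[:,0]-c[0],q[:,1]-c[1])-r
    o=least_squares(f,tcp[:2],loss="soft_l1",f_scale=.001)
    return len(q),o.x,np.abs(o.fun).mean()
E
python3 - <<'E'
from h import *
s=read_state();print(s["position"],s["time_s"])
P=cloud("scene",np.load("pics/scene2.npy"))
a=cv2.imread("pics/scene2.png");crop(a,290,130,180,135,4,"pics/s4.png")
print(axis(P,s["position"],s["position"][2]-.0674))
print(ring(P,(.505,-.134)),arms(P,(.505,-.134)))
E
```

```text
[ 0.5022 -0.1327  0.1925] 6.85
(66, array([ 0.5017, -0.1322]), np.float64(0.0005689088867722359))
(172, array([ 0.5042, -0.1344]), ((0.504365861415863, -0.1343945860862732), 0.019775377586483955), array([ 0.5042, -0.1345])) (160, array([ 0.4959, -0.1468]), np.float64(59.51516769401796))
```

View pics/s4.png

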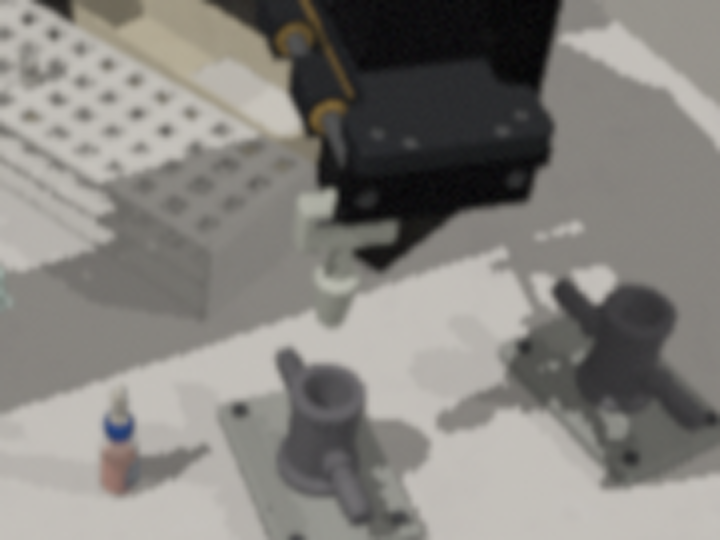

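The plug hangs upright at (330,290) in the crop, above the target barrel at (325,400). In this one camera the axis offset to the mouth is only about (2.5, -2.2) mm. I'll correct that and lower into the top of the bore.

```bash
python3 -m jog '0 0.0034 0 0 0 0 0;0 0.0034 0.015 0 0 0 0;0 0.0034 0.03 0 0 0 0;0 0.0034 0.04 0 0 0 0;0 0.0034 0.045 0 0 0 0;0 0.0034 0.045 0 0 0 0'; python3 - <<'E'
from h import *
s=read_state();print(s["position"],np.array(s["tcp_rot"]),s["force"])
p,d=capture("scene");P=cloud("scene",d)
print(axis(P,s["position"],s["position"][2]-.0674))
print(ring(P,(.505,-.134)))
p=p[:,:,::-1];crop(p,320,160,110,110,5,"pics/s5.png")
E
```

```text
time_s: 7.6
position: [0.5058, -0.1361, 0.1478]
tcp_rot: [[0.571, 0.821, -0.001], [0.821, -0.571, 0.0], [-0.0, -0.001, -1.0]]
force: [-0.4, -0.0, -1.0]
opening: 0.144
[ 0.5058 -0.1361  0.1478] [[ 0.571   0.8209 -0.0009]
 [ 0.8209 -0.571   0.0004]
 [-0.0002 -0.001  -1.    ]] [-0.4219 -0.0355 -1.011 ]
(57, array([ 0.5054, -0.1346]), np.float64(0.00039316647865877014))
(146, array([ 0.5011, -0.1363]), ((0.5041568875312805, -0.13537639379501343), 0.02049146220088005), array([ 0.5041, -0.1346]))
```

View pics/s5.png

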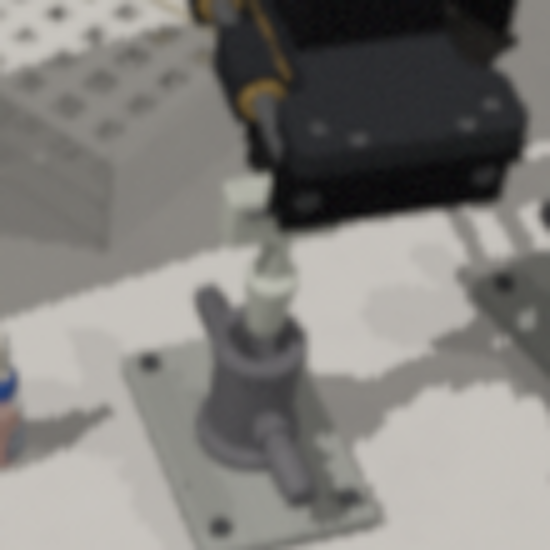

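The plug's small end is at the mouth (265,320 in the crop), within about 1 mm of centre. I'll trim slightly and lower to just short of first touch.

```bash
python3 -m jog '0.0003 -0.0011 0.01 0 0 0 0;0.0003 -0.0011 0.02 0 0 0 0;0.0003 -0.0011 0.027 0 0 0 0;0.0003 -0.0011 0.03 0 0 0 0;0.0003 -0.0011 0.03 0 0 0 0'; python3 - <<'E'
from h import *
s=read_state();print(s["position"],s["force"],s["moment"])
E
```

```text
time_s: 8.28
position: [0.5053, -0.1352, 0.1181]
tcp_rot: [[0.571, 0.821, -0.0], [0.821, -0.571, 0.0], [-0.0, -0.0, -1.0]]
force: [-0.2, -0.8, -1.0]
opening: 0.145
[ 0.5053 -0.1352  0.1181] [-0.1906 -0.7624 -1.0253] [0.0149 0.0005 0.0631]
```

```bash
python3 -m jog '0 0 0.001 0 0 0 0;0 0 0.002 0 0 0 0;0 0 0.003 0 0 0 0;0 0 0.004 0 0 0 0;0 0 0.005 0 0 0 0;0 0 0.005 0 0 0 0'; python3 -m jog '0 0 0.001 0 0 0 0;0 0 0.002 0 0 0 0;0 0 0.002 0 0 0 0'; python3 -m jog '0 0 0.001 0 0 0 0;0 0 0.002 0 0 0 0;0 0 0.002 0 0 0 0'
```

```text
time_s: 9.02
position: [0.5054, -0.1352, 0.1133]
tcp_rot: [[0.571, 0.821, 0.0], [0.821, -0.571, 0.0], [0.0, 0.0, -1.0]]
force: [0.3, 0.8, -0.8]
opening: 0.144
time_s: 9.4
position: [0.5055, -0.1352, 0.1113]
tcp_rot: [[0.571, 0.821, 0.0], [0.821, -0.571, 0.0], [0.0, 0.0, -1.0]]
force: [0.6, -0.0, -0.3]
opening: 0.147
time_s: 9.78
position: [0.5056, -0.1353, 0.1095]
tcp_rot: [[0.571, 0.821, 0.001], [0.821, -0.571, -0.0], [0.0, 0.001, -1.0]]
force: [0.8, 0.4, 2.1]
opening: 0.143
```

```bash
python3 -m jog '0 0 0.001 0 0 0 0;0 0 0.001 0 0 0 0'; python3 -m jog '0 0 0.0005 0 0 0 0;0 0 0.001 0 0 0 0;0 0 0.001 0 0 0 0'; python3 - <<'E'
from h import *
s=read_state();print(s["position"],s["force"],s["moment"])
E
```

```text
time_s: 10.02
position: [0.5057, -0.1353, 0.1086]
tcp_rot: [[0.571, 0.821, 0.001], [0.821, -0.571, -0.0], [0.0, 0.001, -1.0]]
force: [0.8, 1.4, 3.8]
opening: 0.143
time_s: 10.4
position: [0.5059, -0.1354, 0.1079]
tcp_rot: [[0.571, 0.821, 0.001], [0.821, -0.571, -0.0], [0.0, 0.001, -1.0]]
force: [1.4, 2.1, 6.7]
opening: 0.145
[ 0.5059 -0.1354  0.1079] [1.4436 2.0869 6.7124] [ 0.2307 -0.2365 -0.0165]
```

First touch was at TCP z of about 0.110, so the small end is about 30 mm below the mouth, which is within the 27–37 mm given. A small side load shows, so I'll trim about 0.7 mm and press up further.

```bash
python3 -m jog '0.0007 0 0.0005 0 0 0 0;0.0007 0 0.001 0 0 0 0;0.0007 0 0.001 0 0 0 0'; python3 - <<'E'
from h import *
s=read_state();print(s["position"],s["force"],s["moment"])
E
```

```text
time_s: 10.78
position: [0.5063, -0.135, 0.1071]
tcp_rot: [[0.571, 0.821, 0.001], [0.821, -0.571, -0.001], [0.0, 0.002, -1.0]]
force: [0.3, 1.0, 8.0]
opening: 0.148
[ 0.5063 -0.135   0.1071] [0.3407 1.028  7.9849] [ 0.2102 -0.0567 -0.0003]
```

```bash
python3 -m jog '0.0004 0 0.0008 0 0 0 0;0.0004 0 0.0015 0 0 0 0;0.0004 0 0.0015 0 0 0 0'; python3 -m jog '0 0 0 0 0 3 0;0 0 0.0003 0 0 6 0;0 0 0.0006 0 0 9 0;0 0 0.0006 0 0 12 0'; python3 - <<'E'
from h import *
s=read_state();print(s["position"],s["force"],s["moment"])
E
```

```text
time_s: 11.15
position: [0.5067, -0.1348, 0.1061]
tcp_rot: [[0.571, 0.821, 0.002], [0.821, -0.571, -0.001], [0.0, 0.002, -1.0]]
force: [0.0, 1.3, 11.2]
opening: 0.148
time_s: 11.65
position: [0.5067, -0.1347, 0.1054]
tcp_rot: [[0.73, 0.684, 0.002], [0.684, -0.73, -0.001], [0.001, 0.002, -1.0]]
force: [-0.8, 2.1, 10.0]
opening: 0.147
[ 0.5067 -0.1347  0.1054] [-0.8024  2.0748 10.0267] [ 0.1764 -0.063   0.118 ]
```

```bash
python3 -m jog '0 -0.0004 0.0007 0 0 4 0;0 -0.0004 0.0014 0 0 8 0;0 -0.0004 0.002 0 0 12 0;0 -0.0004 0.002 0 0 16 0'; python3 - <<'E'
from h import *
s=read_state();print(s["position"],s["force"],s["moment"])
E
```

```text
time_s: 12.15
position: [0.5069, -0.1346, 0.104]
tcp_rot: [[0.89, 0.455, 0.003], [0.455, -0.89, -0.002], [0.002, 0.003, -1.0]]
force: [0.3, 2.1, 12.7]
opening: 0.146
[ 0.5069 -0.1346  0.104 ] [ 0.2792  2.1066 12.6979] [0.2703 0.005  0.1001]
```

```bash
python3 -m jog '0 -0.0003 0.0007 0 0 4 0;0 -0.0003 0.0014 0 0 8 0;0 -0.0003 0.002 0 0 12 0;0 -0.0003 0.002 0 0 16 0'; python3 - <<'E'
from h import *
s=read_state();print(s["position"],s["force"],s["moment"],s["tcp_rot"])
E
```

```text
time_s: 12.65
position: [0.507, -0.1344, 0.1024]
tcp_rot: [[0.981, 0.193, 0.004], [0.193, -0.981, -0.002], [0.003, 0.003, -1.0]]
force: [-0.2, 1.1, 16.5]
opening: 0.145
[ 0.507  -0.1344  0.1024] [-0.1518  1.0561 16.5093] [0.3214 0.0789 0.2048] [[ 0.9813  0.1925  0.0036]
 [ 0.1925 -0.9813 -0.002 ]
 [ 0.0031  0.0027 -1.    ]]
```

```bash
python3 -m jog '0 0 0.0003 0 0 4 0;0 0 0.0006 0 0 8 0;0 0 0.0008 0 0 12 0;0 0 0.0008 0 0 16 0'; python3 - <<'E'
from h import *
s=read_state();print(s["position"],s["force"],s["moment"],s["tcp_rot"])
E
```

```text
time_s: 13.15
position: [0.5068, -0.1343, 0.1015]
tcp_rot: [[0.996, -0.086, 0.003], [-0.086, -0.996, -0.002], [0.003, 0.001, -1.0]]
force: [1.0, 2.4, 13.5]
opening: 0.148
[ 0.5068 -0.1343  0.1015] [ 1.0339  2.4369 13.5163] [0.331  0.1461 0.0704] [[ 0.9963 -0.0859  0.0032]
 [-0.0859 -0.9963 -0.0015]
 [ 0.0034  0.0013 -1.    ]]
```

```bash
python3 -m jog '0 0 0.0005 0 0 4 0;0 0 0.001 0 0 8 0;0 0 0.0014 0 0 12 0;0 0 0.0014 0 0 15 0'; python3 - <<'E'
from h import *
s=read_state();print(s["position"],s["force"],s["moment"],s["tcp_rot"])
p,d=capture("scene");p=p[:,:,::-1];crop(p,320,160,110,110,5,"pics/s6.png")
for j in("jaw0","seat"):
    pass
E
```

```text
time_s: 13.65
position: [0.5067, -0.1341, 0.0995]
tcp_rot: [[0.94, -0.34, 0.003], [-0.34, -0.94, -0.001], [0.003, 0.0, -1.0]]
force: [0.5, 2.0, 12.1]
opening: 0.146
[ 0.5067 -0.1341  0.0995] [ 0.5143  1.9712 12.0859] [ 0.3282 -0.0391  0.0613] [[ 0.9403 -0.3405  0.0027]
 [-0.3405 -0.9403 -0.0012]
 [ 0.003   0.0002 -1.    ]]
```

View pics/s6.png

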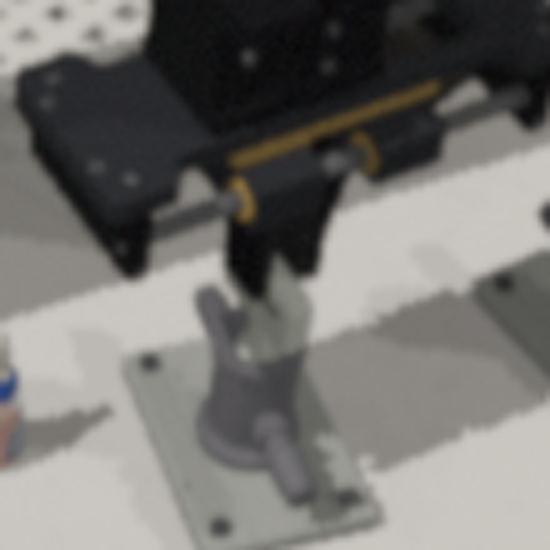

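```bash
python3 - <<'E'
from h import *
s=read_state()
for n in("scene","top"):
    p,d=capture(n);cv2.imwrite(f"pics/{n}3.png",p[:,:,::-1]);P=cloud(n,d)
    hsv=cv2.cvtColor(p,cv2.COLOR_RGB2HSV)
    m=(np.hypot(P[...,0]-.5045,P[...,1]+.134)<.03)&(P[...,2]>.07)&(P[...,2]<.13)&(p.min(2)>95)
    q=P[m];print(n,len(q))
    if len(q): print(np.percentile(q[:,2],[0,2,10,50,90,98,100])); print(q[q[:,2]>.075].mean(0))
    if len(q):
        h=q[q[:,2]>.088]
        U=np.linalg.svd(h[:,:2]-h[:,:2].mean(0),full_matrices=False)[2][0];print(len(h),np.degrees(np.arctan2(U[1],U[0]))%180,h.mean(0),h.min(0),h.max(0))
crop(cv2.imread("pics/scene3.png"),350,195,50,50,11,"pics/s7.png")
crop(cv2.imread("pics/top3.png"),335,170,60,60,9,"pics/t7.png")
E
```

```text
scene 183
[0.0702 0.0704 0.0714 0.1002 0.1139 0.1172 0.1273]
[ 0.4991 -0.1466  0.1034]
138 74.84884968953511 [ 0.4989 -0.1476  0.1052] [ 0.4912 -0.1575  0.0885] [ 0.5163 -0.1143  0.1273]
top 0
```

View pics/s7.png

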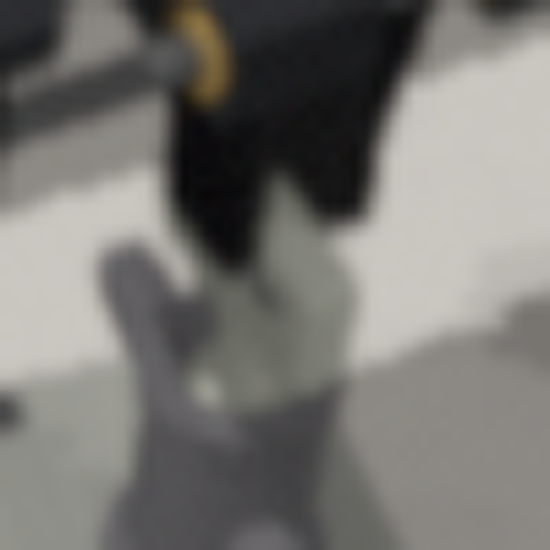

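View pics/t7.png

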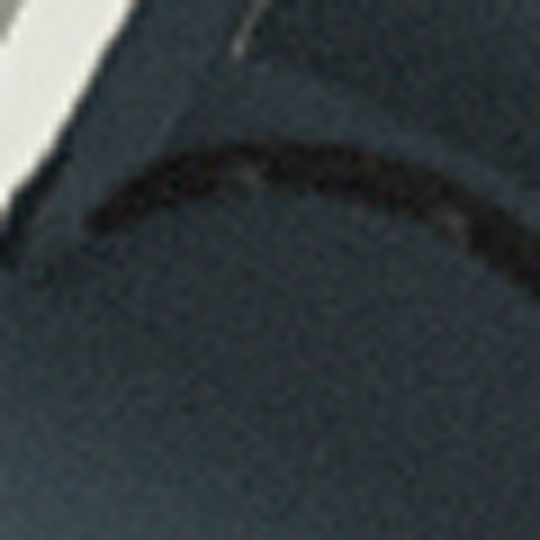

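```bash
python3 - <<'E'
from h import *
p,d=capture("scene");P=cloud("scene",d)
for v in range(207,236):
    row=[]
    for u in range(366,386):
        z=P[v,u]
        row.append(f"{z[2]*1e3:4.0f}" if p[v,u].min()>85 and np.hypot(z[0]-.5045,z[1]+.134)<.035 else "   .")
    print(v,"".join(row))
print(P[212:226:2,372:378])
E
```

```text
207    .   .   .   .   .   .   .   .   .   .   .   .   .   .   .   .   .   . 135   .
208    .   .   .   .   .   .   .   .   .   .   .   .   .   .   .   .   .   . 134   .
209    .   .   .   .   .   .   .   .   .   .   .   .   .   .   .   .   .   . 128   .
210    .   .   .   .   .   .   .   .   .   .   .   .   .   .   .   .   .   . 127   .
211    .   .   .   .   .   .   .   .   .   .   .   .   .   .   .   .   .   . 124   .
212    .   .   .   .   .   .   .   .   . 114   .   .   .   .   .   .   . 123 120   .
213    .   .   .   .   .   .   .   .   . 114 114   .   .   .   .   .   . 119   .   .
214    .   .   .   .   .   .   .   .   . 115 113 112   .   .   .   .   . 117   .   .
215    .   .   .   .   .   .   .   . 114 114 112 114 111   . 116 113 115 111   .   .
216   95   .   .   .   .   .   .   . 112 113 112 114 113 113 112   .   .   .   .   .
217   92  95   .   .   .   .   .   . 113 114 115 112 114 114   .   .   .   .   .   .
218   92  95   .   .   .   .   .   . 113 112 113 112 112 114 114   .   .   .   .   .
219    .  93  94   .   .   .   .   . 110 113 113 113 114 114 113 114   .   .   .
[... 1854 characters left out ...]
9 -0.1429  0.1138]]

 [[ 0.491  -0.1406  0.1166]
  [ 0.4945 -0.1406  0.1139]
  [ 0.4962 -0.1418  0.1134]
  [ 0.4986 -0.1425  0.112 ]
  [ 0.4987 -0.1446  0.1135]
  [ 0.5016 -0.145   0.1115]]

 [[ 0.4963 -0.1379  0.1045]
  [ 0.4944 -0.1413  0.1087]
  [ 0.4951 -0.1431  0.1096]
  [ 0.4944 -0.1457  0.1122]
  [ 0.4939 -0.1482  0.1145]
  [ 0.4969 -0.1486  0.1124]]

 [[ 0.4947 -0.1395  0.1014]
  [ 0.4947 -0.1418  0.1032]
  [ 0.4927 -0.1452  0.1074]
  [ 0.4927 -0.1475  0.1092]
  [ 0.4932 -0.1493  0.1102]
  [ 0.4924 -0.152   0.113 ]]

 [[ 0.498  -0.1381  0.0917]
  [ 0.4943 -0.1427  0.0983]
  [ 0.495  -0.1445  0.0992]
  [ 0.4933 -0.1477  0.1032]
  [ 0.4919 -0.1508  0.1068]
  [ 0.4928 -0.1524  0.1072]]]
```

The depth map puts the bar top at z = 0.113, which matches no slip in the grip (0.1132 expected). So the plug has been driven to about 40 mm below the mouth. I'll finish the turn with a firmer push, going slightly past the line and back.

```bash
python3 -m jog '0 0 0.0006 0 0 3.5 0;0 0 0.0012 0 0 7 0;0 0 0.0015 0 0 10.5 0;0 0 0.0015 0 0 12 0'; python3 - <<'E'
from h import *
s=read_state();print(s["position"],s["force"],s["moment"],s["tcp_rot"])
E
```

```text
time_s: 14.35
position: [0.5066, -0.1341, 0.098]
tcp_rot: [[0.849, -0.528, 0.003], [-0.528, -0.849, -0.001], [0.003, -0.001, -1.0]]
force: [0.9, 2.4, 12.1]
opening: 0.147
[ 0.5066 -0.1341  0.098 ] [ 0.9309  2.4089 12.0913] [ 0.4372  0.0497 -0.0248] [[ 0.8493 -0.528   0.0027]
 [-0.528  -0.8493 -0.001 ]
 [ 0.0028 -0.0006 -1.    ]]
```

```bash
cat >> h.py <<'E'
def held():
    s=read_state();p,d=capture("scene");P=cloud("scene",d)
    r=np.hypot(P[...,0]-.505,P[...,1]+.134)
    m=(p.min(2)>85)&(r<.033)&(P[...,2]>.088)&(P[...,2]<.125);m[:,:366]=0;m[:,386:]=0;m[:212]=0
    q=P[m];h=q[q[:,2]>.107]
    print("tcp",s["position"],"bar top z pct",np.percentile(q[:,2],[50,70,80,90,97])*1e3,"n",len(h),"expected no slip",s["position"][2]+.0137)
    return p
E
python3 - <<'E'
from h import *
p=held();crop(p[:,:,::-1],350,195,50,50,11,"pics/s8.png")
print(read_state()["force"],read_state()["moment"])
E
```

```text
tcp [ 0.5066 -0.1341  0.098 ] bar top z pct [110.054  111.4214 111.9934 112.9425 114.8174] n 86 expected no slip 0.11172028764977197
[ 1.1507  2.1514 11.7464] [0.4082 0.0677 0.0115]
```

View pics/s8.png

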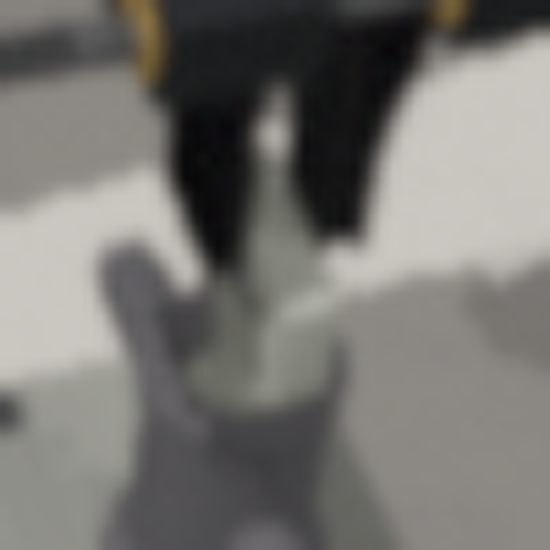

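The bar is now in line with the hose arm (crop around (260,330)) and there is no slip. I'll work it a few degrees to and fro with a firmer push.

```bash
python3 -m jog '0 0 0.0006 0 0 0 0;0 0 0.0012 0 0 0 0;0 0 0.0012 0 0 0 0'; python3 -m jog '0 0 0.0002 0 0 -4 0;0 0 0.0004 0 0 -8 0;0 0 0.0004 0 0 -8 0'; python3 - <<'E'
from h import *
s=read_state();print(s["position"],s["force"],s["moment"],s["tcp_rot"])
E
```

```text
time_s: 14.78
position: [0.5068, -0.134, 0.0974]
tcp_rot: [[0.85, -0.527, 0.003], [-0.527, -0.85, -0.001], [0.003, -0.001, -1.0]]
force: [-0.8, 2.3, 17.5]
opening: 0.146
time_s: 15.15
position: [0.507, -0.1343, 0.0971]
tcp_rot: [[0.915, -0.404, 0.004], [-0.404, -0.915, -0.001], [0.004, -0.0, -1.0]]
force: [-0.1, 2.2, 17.4]
opening: 0.149
[ 0.507  -0.1343  0.0971] [-0.101   2.1717 17.3689] [ 0.4168  0.0897 -0.0099] [[ 0.9149 -0.4037  0.0037]
 [-0.4036 -0.9149 -0.0015]
 [ 0.004  -0.0001 -1.    ]]
```

```bash
python3 -m jog '0 0 0.0001 0 0 4 0;0 0 0.0003 0 0 8 0;0 0 0.0004 0 0 12 0;0 0 0.0004 0 0 15 0'; python3 -m jog '0 0 0.0001 0 0 -4 0;0 0 0.0002 0 0 -8 0;0 0 0.0002 0 0 -8 0'; python3 - <<'E'
from h import *
s=read_state();print(s["position"],s["force"],s["moment"],s["tcp_rot"], np.degrees(np.arctan2(s["tcp_rot"][1][0],s["tcp_rot"][0][0])))
E
```

```text
time_s: 15.65
position: [0.5067, -0.1342, 0.0967]
tcp_rot: [[0.779, -0.628, 0.003], [-0.628, -0.779, -0.002], [0.003, -0.001, -1.0]]
force: [0.0, 2.5, 18.0]
opening: 0.144
time_s: 16.02
position: [0.507, -0.1343, 0.0966]
tcp_rot: [[0.859, -0.512, 0.004], [-0.512, -0.859, -0.001], [0.004, -0.001, -1.0]]
force: [-0.5, 3.1, 17.5]
opening: 0.148
[ 0.507  -0.1343  0.0966] [-0.4862  3.1158 17.5327] [ 0.4067  0.182  -0.0485] [[ 0.8588 -0.5122  0.0036]
 [-0.5122 -0.8588 -0.0015]
 [ 0.0038 -0.0006 -1.    ]] -30.81241780131123
```

At the recommended pressure the depth has settled, with the bar 0.2° from target. I'll hold, then ease off.

```bash
python3 -m jog '0 0 0 0 0 0 0;0 0 -0.0005 0 0 0 0;0 0 -0.001 0 0 0 0;0 0 -0.0015 0 0 0 0;0 0 -0.002 0 0 0 0;0 0 -0.002 0 0 0 0'; python3 - <<'E'
from h import *
s=read_state();print(s["position"],s["force"],s["moment"])
E
```

```text
time_s: 16.77
position: [0.5062, -0.1339, 0.0973]
tcp_rot: [[0.859, -0.512, 0.002], [-0.512, -0.859, -0.0], [0.002, -0.0, -1.0]]
force: [0.4, 1.5, 8.4]
opening: 0.148
[ 0.5062 -0.1339  0.0973] [0.3998 1.5136 8.358 ] [ 0.2604 -0.005  -0.0568]
```

```bash
python3 -m jog '0 0 -0.0005 0 0 0 0;0 0 -0.001 0 0 0 0;0 0 -0.0013 0 0 0 0;0 0 -0.0013 0 0 0 0'; python3 - <<'E'
from h import *
s=read_state();print(s["position"],s["force"],s["moment"])
E
```

```text
time_s: 17.27
position: [0.5059, -0.1338, 0.0977]
tcp_rot: [[0.859, -0.512, 0.001], [-0.512, -0.859, -0.0], [0.001, -0.0, -1.0]]
force: [2.0, 2.3, 5.0]
opening: 0.146
[ 0.5059 -0.1338  0.0977] [2.043  2.332  4.9746] [ 0.2293 -0.2956 -0.1282]
```

```bash
python3 -m jog '0 -0.0002 -0.0005 0 0 0 0;0 -0.0004 -0.001 0 0 0 0;0 -0.0005 -0.0011 0 0 0 0;0 -0.0005 -0.0011 0 0 0 0'; python3 - <<'E'
from h import *
s=read_state();print(s["position"],s["force"],s["moment"])
E
```

```text
time_s: 17.77
position: [0.5056, -0.1334, 0.0983]
tcp_rot: [[0.859, -0.512, -0.001], [-0.512, -0.859, 0.0], [-0.001, 0.0, -1.0]]
force: [2.9, 0.6, -2.7]
opening: 0.143
[ 0.5056 -0.1334  0.0983] [ 2.9371  0.642  -2.7239] [ 0.0315 -0.3877 -0.0179]
```

```bash
python3 -m jog '0.0003 -0.0002 0.0003 0 0 0 0;0.0003 -0.0002 0.0003 0 0 0 0.12;0.0003 -0.0002 0.0003 0 0 0 0.16;0.0003 -0.0002 0.0003 0 0 0 0.2;0.0003 -0.0002 0.0003 0 0 0 0.25;0.0003 -0.0002 0.0003 0 0 0 0.3;0.0003 -0.0002 0.0003 0 0 0 0.35'; python3 -m jog '0 0 0 0 0 0 0.45;0 0 0 0 0 0 0.55;0 0 0 0 0 0 0.55'; python3 - <<'E'
from h import *
p=held();crop(p[:,:,::-1],330,180,90,80,7,"pics/s9.png")
s=read_state();print(s["position"],s["force"],s["moment"])
E
```

```text
time_s: 18.65
position: [0.506, -0.1333, 0.0985]
tcp_rot: [[0.859, -0.512, -0.0], [-0.512, -0.859, 0.0], [-0.0, 0.0, -1.0]]
force: [0.1, 0.6, -0.2]
opening: 0.322
time_s: 19.02
position: [0.5061, -0.1333, 0.0985]
tcp_rot: [[0.859, -0.512, -0.0], [-0.512, -0.859, 0.0], [-0.0, 0.0, -1.0]]
force: [0.3, -0.3, -0.7]
opening: 0.527
tcp [ 0.5061 -0.1333  0.0985] bar top z pct [108.6816 111.0385 111.7606 112.7125 113.2022] n 102 expected no slip 0.1121578532401768
[ 0.5062 -0.1333  0.0985] [-0.1591 -0.1621  0.4485] [-0.1077  0.1047 -0.026 ]
```

View pics/s9.png

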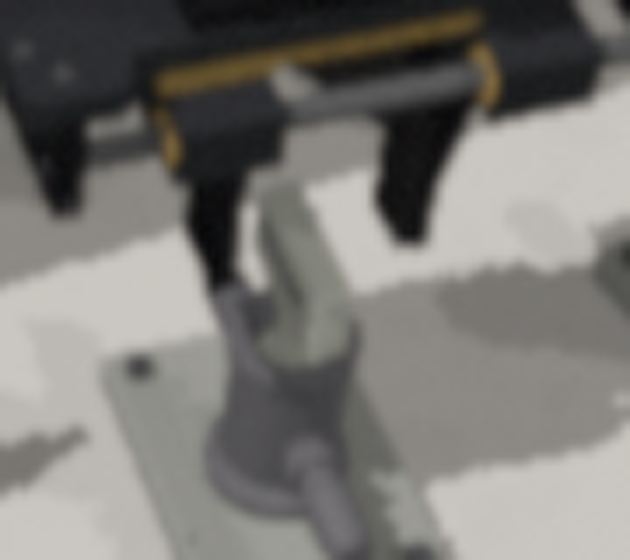

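The fingers are open and the plug stands in place. Next I'll lift clear and check the final pose.

```bash
python3 -m jog '0 0 -0.01 0 0 0 0.6;0 0 -0.03 0 0 0 0.6;0 0 -0.07 0 0 0 0.6;0 0 -0.11 0 0 0 0.6;0 0.03 -0.14 0 0 0 0.6;0 0.08 -0.14 0 0 0 0.6;0 0.13 -0.14 0 0 0 0.6;0 0.17 -0.14 0 0 0 0.6'; python3 - <<'E'
from h import *
for n in("scene","top"):
    p,d=capture(n);cv2.imwrite(f"pics/{n}f.png",p[:,:,::-1]);P=cloud(n,d)
    print(n,bar(P,(.505,-.134),.106,.118),arms(P,(.505,-.134)))
    m=(np.hypot(P[...,0]-.505,P[...,1]+.134)<.032)&(P[...,2]>.104)&(P[...,2]<.12)
    q=P[m]; print(np.median(q[:,2]))
    h=q[q[:,2]>.108];A=np.c_[h[:,:2]-h[:,:2].mean(0),np.ones(len(h))];print("tilt",np.linalg.lstsq(A,h[:,2],rcond=None)[0])
crop(cv2.imread("pics/topf.png"),325,160,80,80,7,"pics/t9.png")
crop(cv2.imread("pics/scenef.png"),290,150,180,135,4,"pics/s10.png")
E
```

```text
time_s: 20.08
position: [0.4182, -0.2808, 0.2394]
tcp_rot: [[0.859, -0.513, 0.001], [-0.513, -0.859, -0.001], [0.001, 0.001, -1.0]]
force: [0.3, -0.2, 0.1]
opening: 0.599
scene (118, array([ 0.5006, -0.1346], dtype=float32), (0.5015950202941895, -0.133143812417984), (0.04663117229938507, 0.011411471292376518, 59.5814208984375), np.float32(59.783073)) (164, array([ 0.4957, -0.1474]), np.float64(59.524215277049535))
0.11073144316209949
tilt [ 0.1449 -0.0675  0.111 ]
top (108, array([ 0.5041, -0.1338], dtype=float32), (0.5039485096931458, -0.13409782946109772), (0.04522593319416046, 0.016264941543340683, 58.689697265625), np.float32(57.817223)) (119, array([ 0.5046, -0.1336]), np.float64(59.26927198415504))
0.1104730737794366
tilt [ 0.0319 -0.0213  0.111 ]
```

View pics/t9.png

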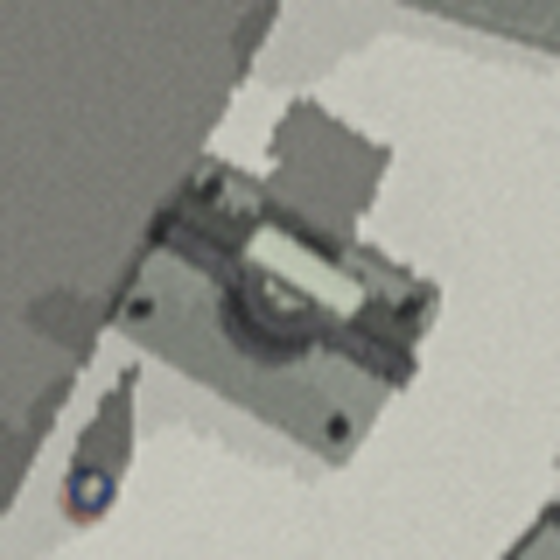

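View pics/s10.png

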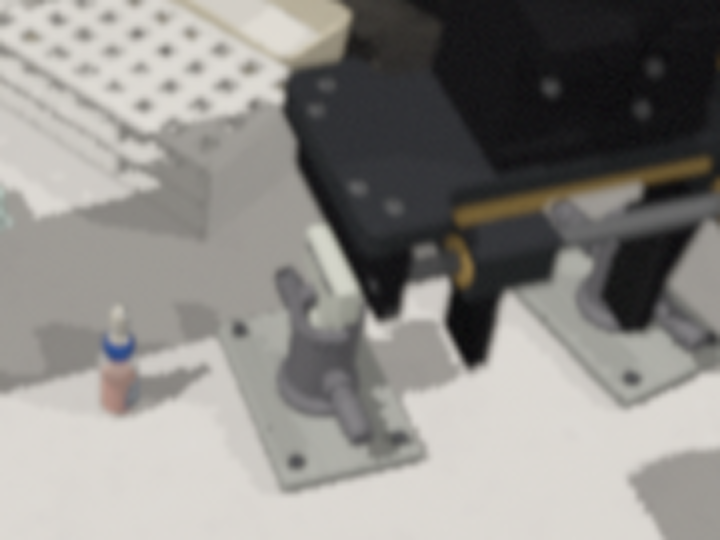

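```bash
python3 - <<'E'
from rig import *
s=read_state();print(s["time_s"],s["force"]);print(hand_in())
E
```

```text
20.175 [0.72191663 0.00581339 0.58953852]
the job is handed in; nothing more can be done
None
```

I refitted the white plug in the leftmost stopcock and handed the job in at 20.2 s. How tight it is was never measured directly, because the interface gave no jaw or seat readings.

- **Placing:** I set the plug in the bore with its bar about 86° off the hose arms.
- **Pressing and turning:** I turned it into line over about 85° with the push readings rising to 12–16.5 N. I then worked it to and fro at about 17–18 N, eased off and opened. The highest reading at the end of any move was 18.0 N; peaks within a move were not seen.
- **Final position:** The top camera puts the bar at 58–59° and the scene camera at about 60°, with the arms at 59.4°. In the top view the bar's centre is within about 1 mm of the mouth. The small end is about 42 mm below the mouth. The robot was clear, at about 0.24 m.
- **Bystanders:** The dropper bottle showed no sign of having moved in the last pictures. I did not measure the two vials again after lifting the plug.

**Checks that were uncertain or disagreed:**
- **Tightness:** It is judged only from the push, from the depth settling, and from a pull of roughly 2 N that the plug withstood.
- **Depth:** The plug sits about 11–12 mm past the first contact I felt, more than the 4–8 mm expected. I think that first contact was one-sided, from a slight offset.
- **Tilt:** The top view gives about 2°. The scene view gave about 9°, which I put down to edge pixels.

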